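# Hold the spring clip open over the green lot card

## Robot

A 6-joint arm with a two-finger parallel gripper is mounted at the origin on a cart in front of the work surface, level with it; the furniture and walls round the work are solid. World frame = base frame: x ahead of the robot, y to its left, z up, the work surface at z = 0. Lengths are in m, angles in rad, forces in N, time in s.
With the tool pointing down it reaches from about 0.375 to 0.9 m from the base axis. Payload 3.1 kg.
Tool frame: the origin (TCP) lies at the centre of the arm's flange, where the gripper is bolted on; the fingertips stand robot.tip_extent ahead of it and the grasp point (between the pads) lies 164 mm ahead of it (robot.tip_extent is the distance from the TCP to the fingertips, in m); z points along the fingers, y is the line along which they close (so a half turn about z gives the same grasp; the last joint's range is limited). The gripper opens to 87 mm and grips with 3 to 60 N. Pads are 19 mm wide; open, the fingers measure 117 mm over their backs; the gripper's body (75 mm by 190 mm) begins 51 mm behind the grasp point.
Start: joints at [1.097, 0.527, 1.433, -0, 1.181, -0.178], TCP at [0.182, 0.598, 0.405] pointing down, gripper open.
Joint ranges: [-3.08, 3.08], [-0.75, 2.2], [0.22, 2.44], [-1.43, 4.57], [0, 2.65], [-2.85, 2.85]. Speed limits (rad/s): [2.79, 2.79, 3.14, 3.14, 3.14, 3.14].

## Interface

Orientations are given as a unit quaternion [x, y, z, w].
In Python, from rig import get_obs, camera, hand_in, cut_out, robot gives the robot as it stands.
- The arm moves only by the tool step_arm, never from a script. Its argument "rows" is a list of rows, each a list of 6 numbers: the shift along the world's x, y, z in m, then the turn, a rotation vector about the world's x, y, z in degrees. A call has 1 to 12 rows; each row shifts and turns the commanded pose from where the row before left it; what a row does not reach is not made up. A row lasts 1/8 s, in which the tool goes at most 62.5 mm and 10.7 degrees, less where a joint would pass 70% of its speed; a pose out of reach is approached as far as the arm can. A call is refused whole if a number of a shift passes 0.0625 or a number of a turn 10.7, either way. A call with a gripper value outside its range is refused whole. "jaw" is the finger opening in m, from 0 to 0.087, set as the call begins (left out, the last holds). The fingers move at their own pace and stop on an object; "squeeze" is the grip in N (left out, the last holds). Time passes only in rows, so rows that do not move let the fingers close. It gives the time, the measured TCP pose, the force, the opening and the grip force at its end, in the units of the state.
- get_obs(): the state, without advancing time (a new reading comes with each control period).
- camera(name): name is "scene" or "top"; returns a dict with "pixels" (384x512x3 uint8, blue, green, red), "depth" (384x512 float32, m along the optical axis (not along the pixel's ray), 0 where there is no reading), "fov_y" (degrees; the focal length in pixels is half the picture's height over the tangent of half this angle, whatever the lens; pixels are square), "cx", "cy" (the principal point, pixels), "k1" (the pictures are not rectified: a ray, as slopes to the right and down, at radius r is drawn at 1 + k1 r^2 times it, then the intrinsics apply), "extrinsics" (4x4, takes a point from camera to world coordinates). Camera axes: x right, y up, looking along -z (the intrinsics and any distortion apply to the point x, -y, -z); pixel columns grow to the right and rows downward; lengths in m; the calibration is good to about 2 mm. A picture is of the moment at which its call begins.
- hand_in(): hands the job in; it is judged then, once.
Trained networks look in the newest picture that a camera, given by its name, has taken for a name from the list of things; names that differ only in an ending like _2 or _b are one class to them, and where a whole thing is asked for, a point or a joint stands for the part that bears it (a point fixed in the world has none). Each returns a list of dicts, best first, with "confidence" (0 to 1); they miss things now and then, are a little off and sometimes report something else, mostly with a low value. They report only what shows in the picture. A call takes as long as a camera call. They do not tell look-alikes from the thing itself.
- cut_out(label, camera): "region" (384x512 bool, what is visible of it) and "extent" ([centre column, centre row, width, height] in pixels, round what is visible of it).
The state is a dict: "time": time; "q": joint angles; "joint_velocities": joint speeds; "joint_torque": joint torques, N m; "position": TCP position; "tool_rot": TCP orientation; "ft_force": force on the tool from outside, world axes, zero at the start; "moment": the same for the moment, N m; "grip_width": finger opening in m; "grip_force": force on a finger pad.
Only numpy, scipy, OpenCV 4.12 (cv2) and the standard library are available. Lean on these libraries where they do the work, as an engineer would, in place of code of your own. Each camera call takes 0.05 s, during which the arm holds its last target. There are 200 camera calls.

## Task

Squeeze the handles of the red spring clip, lift it off its dark wooden rest, and lower it with the handles up over the middle of the green card's top edge, so that its wide-open jaws gape around the edge, reaching at least a centimetre down both faces without touching the card: a colleague is about to slip a tasting note in. Finish while still holding the clip there, squeezed wide open; do not let go of it. Never pinch or shove the card with the clip, and leave both card stands and the check weight, bowls and tin standing where they are.

Things in the scene. Friction and masses are not known exactly. Their poses are not given: they have to be found in the camera images.
- clip: Red spring clip, 80 g, standing handles up astride its rest. Origin: middle of the steel pivot pin (10 mm thick, 32 mm long). Own z points up to the handles, y along the pivot pin, x is the line along which the handles are squeezed and the jaws open. Two red jaws, 30 mm wide along y, reach 42 mm below the pivot; two black rubber handles reach 40 mm above it.
- clip_grip (a point): Where to pinch the handles from above: midway between them, 30 mm above the pivot. They are 26 mm wide, from 8 to 40 mm above the pivot; at rest a V, 38 mm over the outsides at the top; fully squeezed parallel, 16 mm over the outsides, against a stop. Squeezing takes about 5 N a side at first, 10 N fully squeezed; 15 to 30 N of grip is safe.
- clip_a (a joint): Angle of one half of the clip (rad); the other half mirrors it. 0: jaws biting a 4 mm plate (as parked); 0.28: handles fully squeezed against the stop, jaw lips 26 mm apart; -0.04: jaws shut on nothing. It springs back when the handles are released.
- lip_a (a point): Middle of the gripping face of the lip on the jaw that lies on the clip's +x side, 40 mm below the pivot when shut, 38 mm below it when wide open.
- lip_b (a point): The same on the jaw on the clip's -x side.
- clip_rest: Dark wooden block, 70 x 80 x 18 mm, fixed, with an upright steel tongue 4 mm thick and 46 mm wide whose top edge is 76 mm above the worktop. The parked clip bites the tongue from above, its pivot resting on the tongue's top edge. Origin: centre of the underside; z up, y along the tongue, x square to it.
- card_green: Stiff green card, 4 mm thick, 90 mm wide, upright in a light wooden block (50 x 90 x 20 mm); loose, 0.7 kg. Origin: centre of the block's underside. z up, y along the card's width, x square to its faces; mid-plane at x = 0, top edge 120 mm above the origin. Its place varies. This is the card to work on.
- card_green_edge (a point): Middle of the green card's top edge.
- card_yellow: Stiff yellow card, 4 mm thick, 90 mm wide, upright in a light wooden block (50 x 90 x 20 mm); loose, 0.7 kg. Origin: centre of the block's underside. z up, y along the card's width, x square to its faces; mid-plane at x = 0, top edge 120 mm above the origin. Its place varies. Leave it alone.
- check_weight: Brass check weight, 32 mm across, 40 mm high; loose bystander. Origin: centre of its underside.
- bowl: White cupping bowl, 68 mm across, 50 mm high; loose bystander. Origin: centre of its underside.
- tin: Grey-lidded sample tin, 65 mm across, 77 mm high; loose bystander. Origin: centre of its underside.
There are look-alikes about, which are no part of the job. Leave any blue look-alike of the clip_rest alone.

How it is judged:
By the outcome, as a careful person would: the job done as asked, in the order asked, and still so for the second after the job is handed in, while the arm keeps its last pose, push and grip.
It also fails if it takes over 43 s, if anything falls off the work surface, if the arm or the gripper's body presses on something with over 40 N, if the wrist force passes 120 N, or if a joint passes its speed limit or range.

## Working session

There is one attempt and no reset: what is moved stays moved. The work goes in short steps, Python scripts to look and compute and a tool call to move; the robot and the scene stay as the last step left them, time stands still between calls to the robot, and variables do not carry over. Pictures are saved under pics/ and viewed, at most 10 in all, crops included, and the job is handed in when it is done.

Besides the shell and the picture viewer there is one more tool, called after "Emit:" as name(argument=value, ...), one argument or row to a line, values as JSON. step_arm: Moves the arm, as the interface text tells. Its arguments: {"type":"object","properties":{"rows":{"type":"array"},"jaw":{"type":"number"},"squeeze":{"type":"number"}},"required":["rows"]}

```bash
mkdir -p pics
cat > h.py <<'E'
import numpy as np,cv2
from rig import get_obs,camera,hand_in,cut_out,robot
def world(c,mask=None):
    H,W=c["depth"].shape; f=H/2/np.tan(np.radians(c["fov_y"])/2)
    K=np.array([[f,0,c["cx"]],[0,f,c["cy"]],[0,0,1.]])
    v,u=np.nonzero((c["depth"]>0)&(mask if mask is not None else True))
    p=cv2.undistortPoints(np.stack([u,v],1).astype(float)[:,None],K,np.array([c["k1"],0,0,0.]))[:,0]
    d=c["depth"][v,u]; P=np.stack([p[:,0]*d,-p[:,1]*d,-d,np.ones_like(d)],1)
    return (P@np.array(c["extrinsics"]).T)[:,:3],u,v
E
python3 - <<'E'
from h import *
o=get_obs();print({k:np.round(v,3) for k,v in o.items()},robot.tip_extent)
for n in("scene","top"):
    c=camera(n);cv2.imwrite(f"pics/{n}0.png",c["pixels"])
    print(n,c["fov_y"],c["k1"],np.round(c["extrinsics"],3).tolist())
    for l in("clip","clip_rest","card_green","card_yellow","check_weight","bowl","tin"):
        for r in cut_out(l,n)[:4]:
            P,u,v=world(c,r["region"])
            print(l,round(r["confidence"],2),np.round(r["extent"]),len(P),np.round(np.percentile(P,[2,50,98],axis=0),3).tolist() if len(P) else "")
E
```

```text
{'time': np.float64(0.0), 'q': array([ 1.098,  0.528,  1.434, -0.   ,  1.181, -0.178]), 'joint_velocities': array([ 0.   , -0.001, -0.003,  0.   , -0.001, -0.   ]), 'joint_torque': array([-1.0000e-03, -4.4004e+01, -1.7659e+01,  6.3000e-02,  5.8000e-02,
       -0.0000e+00]), 'position': array([0.181, 0.598, 0.404]), 'tool_rot': array([ 0.147,  0.989, -0.001, -0.   ]), 'ft_force': array([ 0.469,  0.288, -0.217]), 'moment': array([-0.04 ,  0.031, -0.016]), 'grip_force': np.float64(0.0), 'grip_width': np.float64(0.087)} 0.1822
scene 48.894038470058774 0.05147288076262946 [[-0.594, -0.647, 0.478, 0.998], [0.804, -0.469, 0.365, 0.246], [-0.012, 0.602, 0.799, 0.86], [0.0, 0.0, 0.0, 1.0]]
clip 0.75 [212. 136.  16.  31.] 265 [[0.4, -0.365, -0.002], [0.458, -0.294, 0.089], [0.473, -0.283, 0.117]]
clip_rest 0.92 [218. 156.  37.  32.] 634 [[0.425, -0.334, 0.004], [0.463, -0.284, 0.017], [0.493, -0.255, 0.061]]
clip_rest 0.86 [145. 176.  41.  38.] 872 [[0.59, -0.453, -0.003], [0.628, -0.391, 0.017], [0.661, -0.359, 0.073]]
card_green 0.64 [369. 220.  53.  51.] 1716 [[0.379, 0.087, -0.001], [0.434
[... 1367 characters left out ...]
.019], [0.657, -0.362, 0.075]]
card_green 0.63 [169. 224.  43.  23.] 545 [[0.402, 0.083, 0.011], [0.428, 0.122, 0.023], [0.459, 0.166, 0.121]]
card_yellow 0.87 [239. 176.  32.  22.] 491 [[0.557, -0.123, 0.016], [0.578, -0.084, 0.027], [0.608, -0.043, 0.121]]
check_weight 0.52 [177. 170.  16.   8.] 108 [[0.568, 0.098, 0.003], [0.581, 0.11, 0.023], [0.597, 0.129, 0.043]]
check_weight 0.17 [169. 224.  36.  21.] 554 [[0.402, 0.083, 0.007], [0.429, 0.123, 0.023], [0.459, 0.167, 0.121]]
tin 0.57 [308. 152.  27.  26.] 532 [[0.612, -0.306, 0.003], [0.638, -0.272, 0.076], [0.672, -0.244, 0.081]]
tin 0.48 [319. 216.  19.  18.] 133 [[0.441, -0.314, 0.056], [0.459, -0.299, 0.098], [0.472, -0.286, 0.12]]
```

Run:
```python
import cv2,numpy as np
a=cv2.imread("pics/scene0.png");b=cv2.imread("pics/top0.png")
cv2.imwrite("pics/s1.png",cv2.resize(a[90:310,100:420],None,fx=2.5,fy=2.5,interpolation=cv2.INTER_CUBIC)[:, :800])
c=b[120:270,130:390]
cv2.imwrite("pics/t1.png",cv2.resize(c,None,fx=3,fy=3,interpolation=cv2.INTER_CUBIC))
```

```text
(no output)
```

View pics/s1.png

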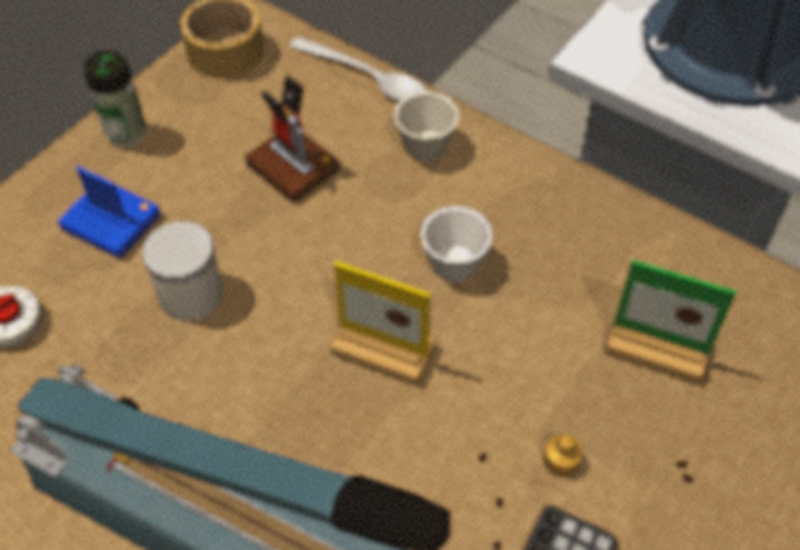

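View pics/t1.png

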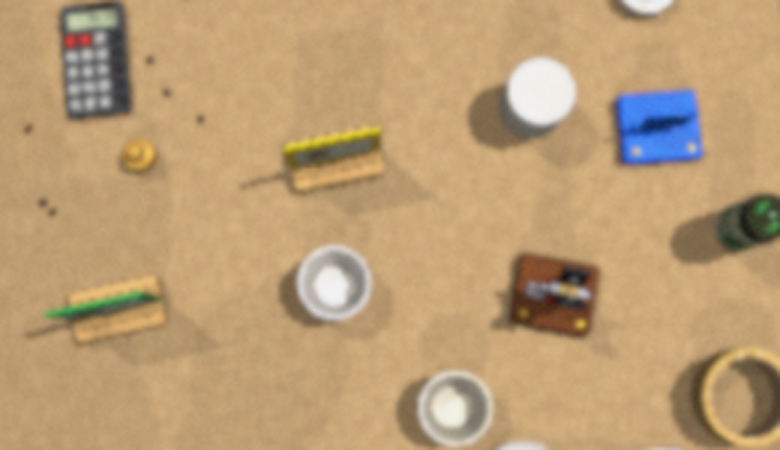

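Clip candidates: the red and black clip on the dark rest, scene (212,136) and top (320,216). The blue rest look-alike at scene (145,176) is empty, and the red-capped thing at about scene (102,213) isn't a clip. I choose the one on the dark rest. The green card is at scene (369,215) and the yellow card, to be left alone, is at (253,215).

```bash
cat > m.py <<'E'
from h import *
import sys
def allpts(n):
    c=camera(n);P,u,v=world(c);return c,P,c["pixels"][v,u].astype(int),u,v
def rect(Q):
    (cx,cy),(w,h),a=cv2.minAreaRect((Q[:,:2]*1000).astype(np.float32)); return np.round([cx,cy,w,h,a],1)
E
python3 - <<'E'
from m import *
for n in("scene","top"):
    c,P,C,u,v=allpts(n)
    near=lambda x,y,r:(np.hypot(P[:,0]-x,P[:,1]-y)<r)
    hsv=cv2.cvtColor(c["pixels"],cv2.COLOR_BGR2HSV)[v,u].astype(int)
    z=P[:,2]
    m=near(.455,-.297,.065)&(z>.013)&(z<.023);print(n,"rest",m.sum(),rect(P[m]),np.median(z[m]))
    m=near(.455,-.297,.065)&(z>.035)&(z<.085);print("tongue/jaws",m.sum(),rect(P[m]))
    m=near(.455,-.297,.065)&(z>.095);print("handles",m.sum(),rect(P[m]),z[m].max())
    for xx in np.round(np.c_[P[m]*1000,u[m],v[m]]).astype(int)[::4]:print(xx.tolist(),end="")
    print()
    for nm,(x,y) in dict(green=(.431,.127),yellow=(.585,-.08)).items():
        m=near(x,y,.07)&(z>.03)&(z<.117)
        Q=P[m];
        if len(Q)>50:
            for _ in range(3):
                ce=Q.mean(0);w=np.linalg.svd(Q-ce,full_matrices=False)[2][2]
                r=(Q-ce)@w;k=abs(r)<2.0*r.std()+.0005;Q=Q[k]
            d=np.linalg.svd(Q[:,:2]-Q[:,:2].mean(0),full_matrices=False)[2][0]
            s=(Q[:,:2]-ce[:2])@d
            mid=ce[:2]+d*(np.percentile(s,.5)+np.percentile(s,99.5))/2
            print(nm,"card",m.sum(),len(Q),ce.round(4),"normal",w.round(3),r.std().round(4),"dir",d.round(3),"mid",mid.round(4),"len",np.ptp(s).round(4))
        m=near(x,y,.07)&(z>.1);print(nm,"top",m.sum(),rect(P[m]),np.percentile(z[m],97))
        m=near(x,y,.07)&(z>.015)&(z<.025);print(nm,"block",m.sum(),rect(P[m]))
s=cv2.imread("pics/scene0.png")[110:180,180:260];t=cv2.imread("pics/top0.png")[185:245,285:355]
cv2.imwrite("pics/crop.png",np.hstack([cv2.resize(s,(400,350),interpolation=2),cv2.resize(t,(400,350),interpolation=2)]))
E
```

```text
scene rest 452 [ 456.5 -296.1   82.4   70.    80.2] 0.016728970270941335
tongue/jaws 154 [ 457.6 -293.3   41.6   19.3   88.4]
handles 114 [ 454.9 -296.7   25.9   37.5   81.5] 0.12055510648605705
[442, -303, 119, 214, 121][440, -305, 113, 214, 122][443, -306, 111, 213, 123][441, -294, 116, 217, 123][442, -300, 111, 215, 124][441, -287, 117, 219, 124][445, -298, 110, 215, 125][443, -286, 116, 219, 125][444, -299, 105, 215, 126][444, -285, 114, 219, 126][471, -304, 121, 206, 127][444, -296, 104, 216, 127][442, -284, 110, 220, 127][447, -304, 98, 213, 128][446, -292, 104, 217, 128][471, -309, 111, 205, 129][468, -297, 116, 209, 129][447, -287, 105, 218, 129][473, -300, 115, 207, 130][449, -300, 95, 214, 130][447, -287, 101, 218, 130][470, -303, 107, 207, 131][471, -288, 116, 211, 131][447, -284, 99, 219, 131][474, -292, 113, 209, 132][469, -302, 100, 208, 133][469, -288, 108, 212, 133][466, -288, 102, 213, 134][470, -288, 98, 212, 136]
green card 973 946 [0.4305 0.13   0.0752] normal [-0.97  -0.244  0.001] 0.001 dir [-0.244  0.97 ] mid [0.4306 0.1296] len 0.0887
green top 286 [429.8 129.
[... 892 characters left out ...]
][447, -296, 107, 319, 219][443, -285, 122, 316, 220][444, -297, 117, 320, 220][445, -309, 106, 324, 220][441, -294, 119, 319, 221][441, -304, 119, 323, 221][439, -297, 117, 320, 222][439, -307, 120, 324, 222]
green card 103 95 [0.4289 0.1242 0.0765] normal [-0.965 -0.261  0.003] 0.0005 dir [-0.258  0.966] mid [0.4286 0.1252] len 0.088
green top 74 [430.  126.6   4.4  89.1  14.8] 0.12344885338596269
green block 322 [430.4 125.9  50.5  88.7  14.3]
yellow card 179 177 [ 0.5824 -0.0816  0.0768] normal [-0.974 -0.228  0.001] 0.0004 dir [-0.228  0.974] mid [ 0.5824 -0.0815] len 0.088
yellow top 93 [584.1 -80.5   5.2  88.1  13. ] 0.12343756610745903
yellow block 226 [584.3 -81.8  49.9  88.7  13. ]
```

View pics/crop.png

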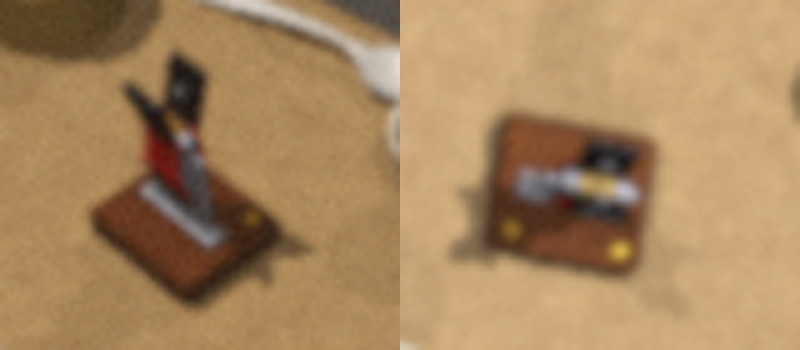

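The crop shows the red clip with its black V handles astride the tongue of the dark rest, at about (160,120) in the left half and (600,185) in the right half. Clip centre is about (0.4555, -0.298) with yaw -10°. The green card is at about (0.43, 0.127) with yaw 14.2°. Moving over the clip now.

Emit:
step_arm(
  rows=[
    [0.026, -0.0415, 0, 0, 0, -6.9],
    [0.026, -0.0415, 0, 0, 0, -6.9],
    [0.026, -0.0415, 0, 0, 0, -6.9],
    [0.026, -0.0415, 0, 0, 0, -6.9],
    [0.026, -0.0415, 0, 0, 0, -6.9],
    [0.026, -0.0415, 0, 0, 0, -6.9],
    [0.026, -0.0415, 0, 0, 0, -6.9],
    [0.026, -0.0415, 0, 0, 0, -6.9],
    [0.026, -0.0415, 0, 0, 0, -6.9],
    [0.026, -0.0415, 0, 0, 0, -6.9],
    [0.026, -0.0415, 0, 0, 0, -6.9],
    [0.026, -0.0415, 0, 0, 0, -6.9],
  ],
  jaw=0.087,
)

```text
time: 2.4
position: [0.4943, 0.0985, 0.405]
tool_rot: [0.766, 0.643, 0.0, 0.0]
ft_force: [0.0, 0.3, -0.9]
grip_width: 0.0868
grip_force: 0.0
```

Emit:
step_arm(
  rows=[
    [-0.0035, -0.036, 0, 0, 0, 0],
    [-0.0035, -0.036, 0, 0, 0, 0],
    [-0.0035, -0.036, 0, 0, 0, 0],
    [-0.0035, -0.036, 0, 0, 0, 0],
    [-0.0035, -0.036, 0, 0, 0, 0],
    [-0.0035, -0.036, 0, 0, 0, 0],
    [-0.0035, -0.036, 0, 0, 0, 0],
    [-0.0035, -0.036, 0, 0, 0, 0],
    [-0.0035, -0.036, 0, 0, 0, 0],
    [-0.0035, -0.036, 0, 0, 0, 0],
    [-0.0035, -0.036, 0, 0, 0, 0],
    [0, 0, 0, 0, 0, 0],
  ],
)

```text
time: 3.9
position: [0.455, -0.2985, 0.4049]
tool_rot: [0.765, 0.644, -0.0, 0.001]
ft_force: [-0.0, 1.0, 0.3]
grip_width: 0.0871
grip_force: 0.0
```

Emit:
step_arm(
  rows=[
    [0, 0, -0.02, 0, 0, 0],
    [0, 0, -0.02, 0, 0, 0],
    [0, 0, -0.02, 0, 0, 0],
    [0, 0, -0.02, 0, 0, 0],
    [0, 0, -0.02, 0, 0, 0],
    [0, 0, -0.015, 0, 0, 0],
    [0, 0, -0.015, 0, 0, 0],
    [0, 0, 0, 0, 0, 0],
  ],
)

```text
time: 4.9
position: [0.4548, -0.2955, 0.2737]
tool_rot: [0.764, 0.645, -0.0, -0.001]
ft_force: [-0.9, -0.9, -0.9]
grip_width: 0.0869
grip_force: 0.0
```

Run:
```python
from h import *
a=camera("scene")["pixels"][80:190,150:290];b=camera("top")["pixels"][160:270,250:390]
cv2.imwrite("pics/g.png",np.hstack([cv2.resize(x,(400,314),interpolation=2) for x in(a,b)]))
```

```text
(no output)
```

View pics/g.png

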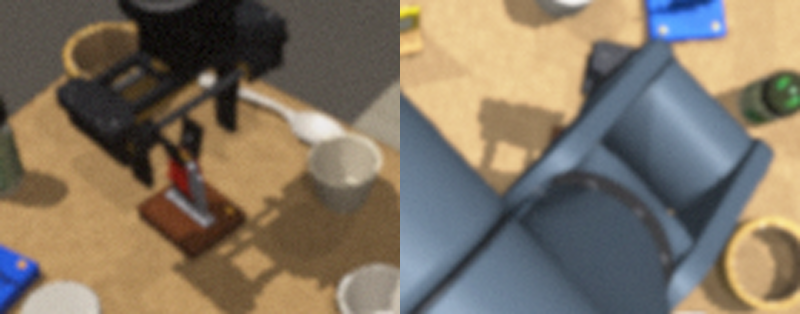

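The fingers straddle the handles, at about (140,160) and (228,105) with the clip midway at (188,150). Squeezing.

Emit:
step_arm(
  rows=[
    [0, 0, 0, 0, 0, 0],
    [0, 0, 0, 0, 0, 0],
    [0, 0, 0, 0, 0, 0],
    [0, 0, 0, 0, 0, 0],
    [0, 0, 0, 0, 0, 0],
    [0, 0, 0, 0, 0, 0],
    [0, 0, 0, 0, 0, 0],
    [0, 0, 0, 0, 0, 0],
    [0, 0, 0, 0, 0, 0],
    [0, 0, 0, 0, 0, 0],
    [0, 0, 0, 0, 0, 0],
    [0, 0, 0, 0, 0, 0],
  ],
  jaw=0.0,
  squeeze=25,
)

```text
time: 6.5
position: [0.4552, -0.2961, 0.2767]
tool_rot: [0.764, 0.645, -0.0, 0.001]
ft_force: [-1.6, 1.1, 12.8]
grip_width: 0.0158
grip_force: 25.0
```

Emit:
step_arm(
  rows=[
    [0, 0, 0.005, 0, 0, 0],
    [0, 0, 0.01, 0, 0, 0],
    [0, 0, 0.01, 0, 0, 0],
    [0, 0, 0.015, 0, 0, 0],
    [0, 0, 0.015, 0, 0, 0],
    [0, 0, 0.015, 0, 0, 0],
    [0, 0, 0.015, 0, 0, 0],
    [0, 0, 0.015, 0, 0, 0],
    [0, 0, 0.015, 0, 0, 0],
    [0, 0, 0.015, 0, 0, 0],
    [0, 0, 0, 0, 0, 0],
  ],
)

```text
time: 7.88
position: [0.4554, -0.2962, 0.4062]
tool_rot: [0.764, 0.645, 0.0, 0.002]
ft_force: [0.1, -0.1, -1.5]
grip_width: 0.0154
grip_force: 25.0
```

Emit:
step_arm(
  rows=[
    [0.0025, 0.03, 0, 0, 0, 2.0],
    [0.0025, 0.03, 0, 0, 0, 2.0],
    [0.0025, 0.03, 0, 0, 0, 2.0],
    [0.0025, 0.03, 0, 0, 0, 2.0],
    [0.0025, 0.03, 0, 0, 0, 2.0],
    [0.0025, 0.03, 0, 0, 0, 2.0],
    [0.0025, 0.03, 0, 0, 0, 2.0],
    [0.0025, 0.03, 0, 0, 0, 2.0],
    [0.0025, 0.03, 0, 0, 0, 2.0],
    [0.0025, 0.03, 0, 0, 0, 2.0],
    [0, 0, 0, 0, 0, 2],
    [0, 0, 0, 0, 0, 2],
  ],
)

```text
time: 9.38
position: [0.48, 0.0037, 0.4045]
tool_rot: [0.613, 0.79, -0.0, -0.0]
ft_force: [-1.6, -1.0, -0.2]
grip_width: 0.015
grip_force: 25.0
```

Emit:
step_arm(
  rows=[
    [-0.005, 0.0124, 0, 0, 0, 0],
    [-0.005, 0.0124, 0, 0, 0, 0],
    [-0.005, 0.0124, 0, 0, 0, 0],
    [-0.005, 0.0124, 0, 0, 0, 0],
    [-0.005, 0.0124, 0, 0, 0, 0],
    [-0.005, 0.0124, 0, 0, 0, 0],
    [-0.005, 0.0124, 0, 0, 0, 0],
    [-0.005, 0.0124, 0, 0, 0, 0],
    [-0.005, 0.0124, 0, 0, 0, 0],
    [-0.005, 0.0124, 0, 0, 0, 0],
    [0, 0, 0, 0, 0, 0],
    [0, 0, 0, 0, 0, 0],
  ],
)

```text
time: 10.88
position: [0.4302, 0.128, 0.4048]
tool_rot: [0.613, 0.79, 0.0, 0.0]
ft_force: [0.5, -0.3, -1.0]
grip_width: 0.0155
grip_force: 25.0
```

```bash
cat > cl.py <<'E'
from m import *
import sys
c,P,C,u,v=allpts("scene")
o=get_obs();print(o["position"].round(4),o["ft_force"].round(1))
hsv=cv2.cvtColor(c["pixels"],cv2.COLOR_BGR2HSV)[v,u].astype(int)
near=np.hypot(P[:,0]-.43,P[:,1]-.128)<.06
a=np.radians(14.2);X=np.array([np.cos(a),np.sin(a)]);Y=np.array([-X[1],X[0]])
def show(n,m):
    Q=P[m];L=np.c_[(Q[:,:2]-o["position"][:2])@X,(Q[:,:2]-o["position"][:2])@Y,Q[:,2]-o["position"][2]]
    print(n,m.sum(),"tool-frame pct 2/50/98 mm (x,y,z)",(np.percentile(L,[2,50,98],axis=0)*1000).round(1).tolist(),"z",np.percentile(Q[:,2],[1,99]).round(4))
red=near&((hsv[:,0]<9)|(hsv[:,0]>172))&(hsv[:,1]>140)&(P[:,2]>.09)
show("red",red)
show("pin/grey",near&(hsv[:,1]<60)&(hsv[:,2]>110)&(P[:,2]>.125)&(P[:,2]<.235))
g=near&(hsv[:,0]>40)&(hsv[:,0]<80)&(hsv[:,1]>100)
show("green",g)
show("green top row",g&(P[:,2]>.115))
cv2.imwrite(sys.argv[1],cv2.resize(c["pixels"][110:260,290:450],None,fx=3.75,fy=3.75,interpolation=2))
E
python3 cl.py pics/c1.png
```

```text
[0.4303 0.1279 0.4048] [0.4 0.  0.1]
red 169 tool-frame pct 2/50/98 mm (x,y,z) [[9.1, -13.4, -231.9], [14.4, -0.7, -214.6], [16.7, 11.6, -201.0]] z [0.172  0.2039]Traceback (most recent call last):
  File "cl.py", line 13, in <module>
    show("pin/grey",near&(hsv[:,1]<60)&(hsv[:,2]>110)&(P[:,2]>.125)&(P[:,2]<.235))
    ~~~~^^^^^^^^^^^^^^^^^^^^^^^^^^^^^^^^^^^^^^^^^^^^^^^^^^^^^^^^^^^^^^^^^^^^^^^^^^
  File "cl.py", line 10, in show
    print(n,m.sum(),"tool-frame pct 2/50/98 mm (x,y,z)",(np.percentile(L,[2,50,98],axis=0)*1000).round(1).tolist(),"z",np.percentile(Q[:,2],[1,99]).round(4))
                                                         ~~~~~~~~~~~~~^^^^^^^^^^^^^^^^^^^^
    return _quantile_unchecked(
        a, q, axis, out, overwrite_input, method, keepdims, weights)
    return _ureduce(a,
                    func=_quantile_ureduce_func,
    ...<5 lines>...
                    overwrite_input=overwrite_input,
                    method=method)
    r = func(a, **kwargs)
    result = _quantile(arr,
                       quantiles=q,
    ...<2 lines>...
                       out=out,
                       weights=wgt)
    slices_having_nans = np.isnan(arr[-1, ...])
                                  ~~~^^^^^^^^^
IndexError: index -1 is out of bounds for axis 0 with size 0
```

```bash
sed -i 's/    Q=P\[m\];L/    if m.sum()<3: print(n,"none");return\n    Q=P[m];L/' cl.py; python3 cl.py pics/c1.png
```

```text
[0.4303 0.1278 0.4048] [ 0.6 -0.1 -0.4]
red 173 tool-frame pct 2/50/98 mm (x,y,z) [[8.9, -13.4, -231.8], [14.7, -0.6, -214.0], [16.9, 11.7, -201.5]] z [0.1721 0.2037]
pin/grey none
green 496 tool-frame pct 2/50/98 mm (x,y,z) [[-2.2, -41.3, -380.0], [0.5, 2.1, -302.5], [2.7, 43.7, -284.6]] z [0.0241 0.1207]
green top row 101 tool-frame pct 2/50/98 mm (x,y,z) [[-3.6, -39.9, -289.6], [0.2, 2.0, -286.7], [2.8, 41.7, -283.1]] z [0.1151 0.1224]
```

View pics/c1.png

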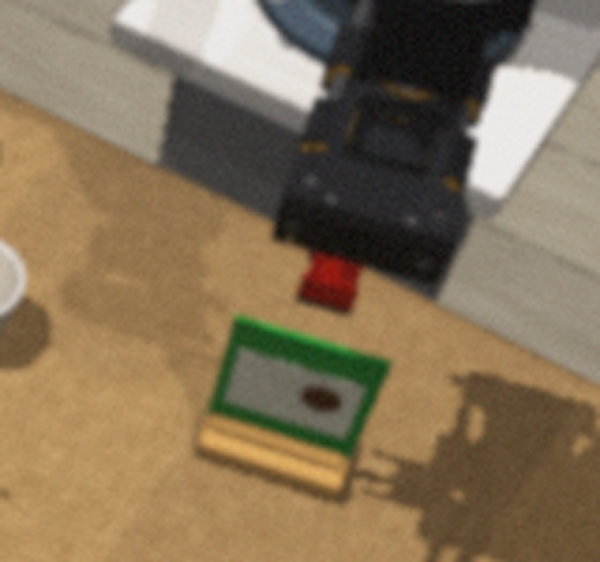

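The picture shows the clip held squeezed at (330,280), above the green card's top edge, (235,320) to (385,362). Lowering slowly, with a 2 mm shift along the edge.

Emit:
step_arm(
  rows=[
    [-0.0003, 0.0012, 0, 0, 0, 0],
    [-0.0003, 0.0012, 0, 0, 0, 0],
    [0, 0, -0.01, 0, 0, 0],
    [0, 0, -0.01, 0, 0, 0],
    [0, 0, -0.01, 0, 0, 0],
    [0, 0, -0.005, 0, 0, 0],
    [0, 0, -0.005, 0, 0, 0],
    [0, 0, -0.005, 0, 0, 0],
    [0, 0, 0, 0, 0, 0],
    [0, 0, 0, 0, 0, 0],
  ],
)

```text
time: 12.22
position: [0.4295, 0.1304, 0.3599]
tool_rot: [0.614, 0.79, 0.0, 0.0]
ft_force: [-0.2, 0.8, -0.3]
grip_width: 0.0156
grip_force: 25.0
```

```bash
python3 cl.py pics/c2.png
```

```text
[0.4295 0.1304 0.36  ] [-0.9 -0.1 -1.6]
red 123 tool-frame pct 2/50/98 mm (x,y,z) [[10.9, -12.9, -233.0], [15.0, -0.4, -216.9], [17.1, 11.4, -206.7]] z [0.1266 0.1533]
pin/grey none
green 421 tool-frame pct 2/50/98 mm (x,y,z) [[-1.9, -44.2, -336.1], [0.6, 0.8, -261.0], [3.1, 41.0, -239.5]] z [0.0234 0.123 ]
green top row 61 tool-frame pct 2/50/98 mm (x,y,z) [[-3.1, -43.3, -244.8], [0.3, -13.5, -241.7], [16.7, 39.4, -235.0]] z [0.1151 0.1256]
```

View pics/c2.png

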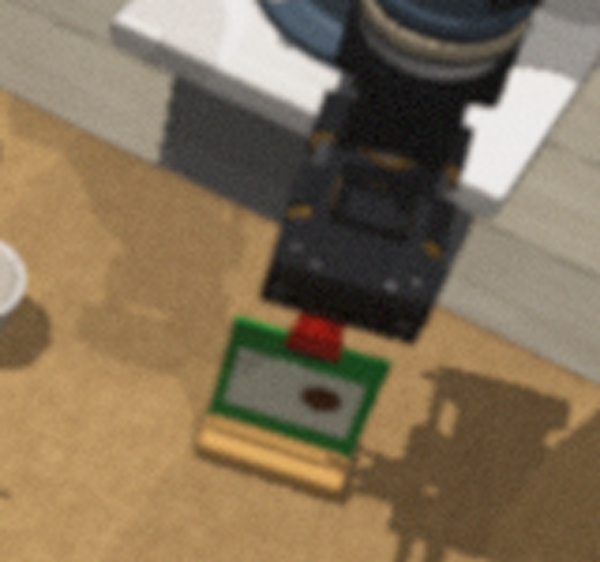

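The jaw is just above the edge, centred at (315,335). Lowering the last 25 mm.

Emit:
step_arm(
  rows=[
    [0, 0, -0.005, 0, 0, 0],
    [0, 0, -0.005, 0, 0, 0],
    [0, 0, -0.005, 0, 0, 0],
    [0, 0, -0.005, 0, 0, 0],
    [0, 0, -0.005, 0, 0, 0],
    [0, 0, 0, 0, 0, 0],
    [0, 0, 0, 0, 0, 0],
    [0, 0, 0, 0, 0, 0],
  ],
)

```text
time: 13.28
position: [0.4295, 0.1304, 0.3349]
tool_rot: [0.614, 0.79, 0.0, 0.0]
ft_force: [-0.5, -1.2, -0.9]
grip_width: 0.0155
grip_force: 25.0
```

```bash
python3 cl.py pics/c3.png
```

```text
[0.4295 0.1304 0.3349] [-1.2 -0.5 -0.3]
red 106 tool-frame pct 2/50/98 mm (x,y,z) [[12.4, -13.0, -232.2], [15.1, -0.7, -218.4], [17.0, 11.7, -207.7]] z [0.1026 0.1277]
pin/grey none
green 311 tool-frame pct 2/50/98 mm (x,y,z) [[-1.5, -44.2, -311.6], [0.8, -2.8, -257.9], [2.9, 41.1, -216.9]] z [0.0216 0.1189]
green top row 11 tool-frame pct 2/50/98 mm (x,y,z) [[-1.8, -44.6, -219.0], [0.1, -40.1, -216.6], [34.3, 18.8, -5.0]] z [0.1158 0.3307]
```

View pics/c3.png

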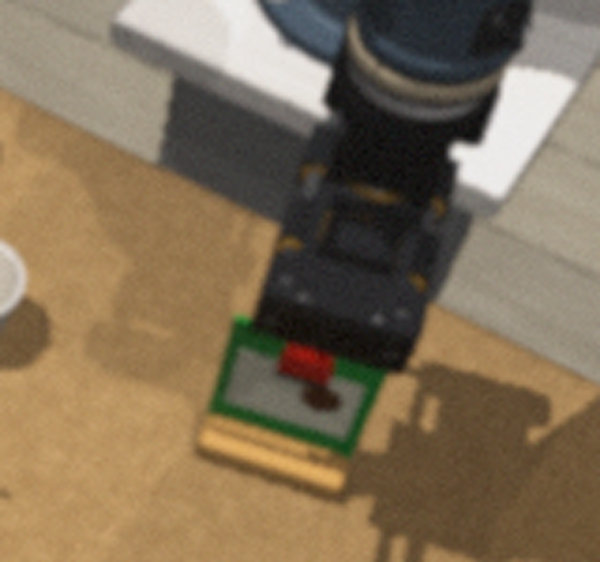

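The jaws straddle the edge at (308,362), with the lips about 17 mm below it. The card hasn't moved and there is no contact force, so I'm handing in.

```bash
python3 -c "
from rig import hand_in
print(hand_in())"
```

```text
the job is handed in; nothing more can be done
None
```

I handed the job in with the red clip still held fully squeezed, its open jaws about 17 mm down over the middle of the green card's top edge; the last check showed no contact force and the card unmoved.

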